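Interleave two painted panels in the packing cradle

TASK

Take the longer cardboard separator out of the upright rack and lay it flat on the painted panel in the packing cradle, pushed up into the corner against the two posts and the end stop; then set the second painted panel, painted face up, on the separator in the same corner. Lower things into place rather than dropping them, never let one panel touch the other, keep the lower panel in its place, and leave the offcut and the other things on the desk alone.

Things in the scene. Friction and masses are not known exactly. Their poses are not given: they have to be found in the camera images.
- cradle: Packing cradle fixed to the desk. Origin: on the desk, under the plywood base (x -52 to +58, y -89 to +101 mm, top 12 mm above the desk); x points towards the robot across the layers, y along them to the robot's right, z up. Two sides have stops, the others are open. Fully home in its corner a panel is centred at x +12, y +5 mm, the separator at x +8, y 0 mm.
- corner (a point): The cradle's x +45, y +80, z 12 mm, axes as the cradle's, where the stop faces would meet. Stops rise to 66 mm above the desk. Two posts (12 mm thick, 24 mm wide, centred at y -63 and +63 mm, gap 102 mm) stand on the robot's side, stop faces in the plane x = +45 mm; the end stop (x -17.5 to +27.5 mm, 12 mm thick) stands at the right, stop face at y = +80 mm.
- panel_a: Lower painted wooden panel, 66 (x) x 150 (y) x 18 mm (z), 140 g, loose, already lying in the cradle with its painted face up, about 1 mm from the stops. Origin: centre of its underside; its top is 30 mm above the desk.
- stand: Low wooden drying stand fixed to the desk, 44 (x) x 130 (y) x 12 mm high, under the second panel, which overhangs it on all sides. Origin: centre of the underside.
- panel_b: Second painted panel, the same as the lower one: 66 (x) x 150 (y) x 18 mm (z), about 140 g, loose, lying painted face up on the drying stand, underside 12 mm above the desk. Origin: centre of its underside.
- rack: Wooden rack fixed to the desk, base 130 x 130 x 8 mm, with two slots 70 mm apart (x -35 and +35 mm) running along y, 11 mm wide, between cheeks that stand to 32 mm above the desk. Origin: centre of the underside. A cardboard sheet stands on its long edge in each slot; which slot holds which varies.
- sheet: The separator: stiff cardboard, 8 (x, thickness) x 160 (y) x 74 mm (z), about 70 g, loose. Origin: its centre. It starts standing on a long edge in the rack, z up, lower edge 8 mm and top edge 82 mm above the desk, leaning up to a few degrees. Flat on the lower panel its x axis is vertical, its centre 34 mm and its top 38 mm above the desk.
- offcut: Bystander: shorter cardboard sheet, 8 x 112 x 74 mm, axes and origin as the separator's, standing in the other slot of the rack.
- mug: Bystander: white mug, 84 mm wide, 95 mm high; origin at the centre of its underside.
- jar: Bystander: closed glass jar, 72 mm wide, 100 mm high; origin at the centre of its underside.
- paintbox: Bystander: flat paint box, 75 x 170 x 17 mm, beyond the cradle; origin at the centre of its underside.
Mind the look-alikes: they are no part of the job. Of the things that look like the cradle, the larger one is meant. Leave any turquoise look-alike of the panel_b alone.

How it is judged (in metres and radians):
On the way:
1. the separator lies flat on the lower panel, covering it, let go, before the second panel is on it (angle between the x axis of sheet and the z axis of cradle, either way round below 0.06 rad and z of sheet in the frame of cradle between 0.031 and 0.0365 m and x of sheet in the frame of cradle between -0.004 and 0.013 m and y of sheet in the frame of cradle between -0.01 and 0.006 m and angle between the y axis of sheet and the y axis of cradle, either way round below 0.08 rad and contact force between the fingers and sheet below 0.1 N and contact force between panel_b and sheet below 0.05 N and linear speed of sheet below 0.02 m/s), for 0.2 s.
At the end, for the whole second after the job is handed in: The lower panel lies in its corner, the separator flat on it and the second panel flat, painted face up, on that; separator and second panel within 5 mm of the posts and 6 mm of the end stop, the lower panel within 8 mm, square to 0.05 rad, released and at rest (angle between the x axis of sheet and the z axis of cradle, either way round below 0.06 rad and z of sheet in the frame of cradle between 0.031 and 0.0365 m and x of sheet in the frame of cradle between 0.003 and 0.0105 m and y of sheet in the frame of cradle between -0.006 and 0.0025 m and angle between the y axis of each of sheet, panel_b and the y axis of cradle, either way round below 0.05 rad and x of panel_a in the frame of cradle between 0.004 and 0.0145 m and y of panel_a in the frame of cradle between -0.003 and 0.0075 m and z of panel_a in the frame of cradle between 0.01 and 0.014 m and angle between the y axis of panel_a and the y axis of cradle, either way round below 0.06 rad and x of panel_b in the frame of cradle between 0.007 and 0.0145 m and y of panel_b in the frame of cradle between -0.001 and 0.0075 m and z of panel_b in the frame of cradle between 0.0355 and 0.041 m and angle between panel_b's own z axis and vertical below 0.06 rad and linear speed of each of sheet, panel_b below 0.02 m/s and contact force between the fingers and sheet below 0.1 N and contact force between the fingers and panel_b below 0.1 N); the robot touches nothing.
It fails at once if the two painted panels touch each other (contact force between panel_a and panel_b above 0.3 N).
It fails at once if the lower panel is shifted by more than 7 mm (distance of panel_a from where it was at the start of the episode above 0.007 m).
It fails at once if the separator is dropped (falls freely, faster than 0.8 m/s) (linear speed of sheet above 0.8 m/s and contact force between the fingers and sheet below 0.05 N).
It fails at once if the second panel is dropped (falls freely, faster than 0.45 m/s) (linear speed of panel_b above 0.45 m/s and contact force between the fingers and panel_b below 0.05 N).
It fails at once if the offcut, mug, jar or paint box is moved by more than 30 mm (distance of any of mug, jar, paintbox, offcut from where it was at the start of the episode above 0.03 m).
It also fails if it takes over 72 s, if anything falls off the work surface, if the arm or the gripper's body presses on something with over 40 N, if the wrist force passes 120 N, or if a joint passes its speed limit or range.

ROBOT

A 6-joint arm with a two-finger parallel gripper is mounted at the origin on the work surface. World frame = base frame: x ahead of the robot, y to its left, z up, the work surface at z = 0. Lengths are in m, angles in degrees, forces in N, time in s.
With the tool pointing down it reaches from about 0.25 to 0.725 m from the base axis. Payload 9.7 kg.
Tool frame: the origin (TCP) lies at the very end of the fingers, on their centre line; the grasp point (between the pads) lies 19 mm behind it (bot.hold_point_z is the distance from the TCP to the grasp point, in m); z points along the fingers, y is the line along which they close (so a half turn about z gives the same grasp; the last joint's range is limited). The gripper opens to 85 mm and grips with 20 to 120 N. Pads are 22 mm wide; open, the fingers measure 114 mm over their backs; the gripper's body (76 mm by 85 mm) begins 54 mm behind the grasp point. The pads swing forward as they close: fully open they stand 13 mm farther back than shut.
Start: joints at [77.177, 4.979, 10.078, 95.1, 0, 90], TCP at [0.122, 0.536, 0.231] pointing down, gripper open.
Joint ranges: [-179.16, 179.16], [-48.56, 103.87], [-65.8, 70.77], [-126.05, 130.52], [-82.76, 87.17], [-180, 180]. Speed limits (degrees/s): [127.2, 127.2, 147.25, 180, 180, 180].

INTERFACE

Orientations are given as [roll, pitch, yaw] about the fixed x, y, z axes, in that order (R = Rz(yaw) Ry(pitch) Rx(roll)).
In Python, from workcell import bot gives the robot as it stands.
- The arm moves only by the tool play_rows, never from a script. Its argument "targets" is a list of rows, each an object with "grip": the closure in counts, from 0 (fully open) to 255 (shut); "linear": the shift along the world's x, y, z in cm, a list of three; "delta_rot": the turn, a rotation vector about the world's x, y, z in rad, a list of three. A call has 1 to 10 rows; each row is the pose to reach, as a shift and turn from the pose commanded when the call began; what a row does not reach only later rows make up. A row lasts 1/10 s, in which the tool goes at most 50 mm and 8.59 degrees, less where a joint would pass 70% of its speed; a pose out of reach is approached as far as the arm can. A call with a gripper value outside its range is refused whole. The fingers move at their own pace and stop on an object; "force" is the grip in N (left out, the last holds). Time passes only in rows, so rows that repeat a pose let the fingers close. It gives the time, the measured TCP pose, the force, the opening and the grip force at its end, in the units of the state.
- bot.get_obs(): the state, without advancing time (a new reading comes with each control period).
- bot.camera(name): name is "side" or "top"; returns a dict with "color" (480x640x3 uint8, red, green, blue), "range_z" (480x640 float32, m along the optical axis (not along the pixel's ray), 0 where there is no reading), "fov_y" (degrees; the focal length in pixels is half the picture's height over the tangent of half this angle, whatever the lens; pixels are square), "cx", "cy" (the principal point, pixels), "dist_coeffs" ([k1, k2, p1, p2, k3] as OpenCV has them; the pictures are not rectified), "world_to_cam" (4x4, takes a point from world to camera coordinates). Camera axes: x right, y up, looking along -z (the intrinsics and any distortion apply to the point x, -y, -z); pixel columns grow to the right and rows downward; lengths in m; the calibration is good to about 2 mm. A picture is of the moment at which its call begins.
- bot.job_done(): hands the job in; it is judged then, once.
Trained networks look in a picture, given as the dict that the camera call returned (one of the last four; its "shot" number tells which), for a name from the list of things; names that differ only in an ending like _2 or _b are one class to them, and where a whole thing is asked for, a point or a joint stands for the part that bears it (a point fixed in the world has none). Each returns a list of dicts, best first, with "conf" (0 to 1); they miss things now and then, are a little off and sometimes report something else, mostly with a low value. They report only what shows in the picture. A call takes as long as a camera call. They do not tell look-alikes from the thing itself.
- bot.search_frame(picture, target): "box" ([left, top, right, bottom] in pixels, round what is visible of it).
- bot.trace(picture, target): "pixels" (480x640 bool, what is visible of it) and "box" ([left, top, right, bottom] in pixels, round what is visible of it).
- bot.pinpoint(picture, target): "pixel" ([column, row] in pixels: a listed point, or the origin of a listed thing).
The state is a dict: "time": time; "q": joint angles; "qd": joint speeds; "joint_efforts": joint torques, N m; "ee_pos": TCP position; "tcp_rot": TCP orientation; "wrist_force": force on the tool from outside, world axes, zero at the start; "torque": the same for the moment, N m; "opening": finger opening in m; "grasp_force": force on a finger pad.
Only numpy, scipy, OpenCV 4.12 (cv2) and the standard library are available. Lean on these libraries where they do the work, as an engineer would, in place of code of your own. Each camera call takes 0.05 s, during which the arm holds its last target. There are 200 camera calls.

## Working session

There is one attempt and no reset: what is moved stays moved. The work goes in short steps, Python scripts to look and compute and a tool call to move; the robot and the scene stay as the last step left them, time stands still between calls to the robot, and variables do not carry over. Pictures are saved under pics/ and viewed, at most 10 in all, crops included, and the job is handed in when it is done.

Besides the shell and the picture viewer there is one more tool, called as a command line: name --argument value ..., lists and objects as JSON in quotes. play_rows: Moves the arm, as the interface text tells. Its arguments: {"type":"object","properties":{"targets":{"type":"array","items":{"type":"object","properties":{"grip":{"type":"number"},"linear":{"type":"array","items":{"type":"number"}},"delta_rot":{"type":"array","items":{"type":"number"}}}}},"force":{"type":"number"}},"required":["targets"]}

```bash
mkdir -p pics; ls
cat > h.py <<'E'
import numpy as np, cv2
from workcell import bot
def K(p):
    f=240/np.tan(np.radians(p["fov_y"])/2); return np.array([[f,0,p["cx"]],[0,f,p["cy"]],[0,0,1.]])
def cloud(p):
    k=K(p); v,u=np.mgrid[:480,:640]
    n=cv2.undistortPoints(np.stack([u,v],-1).reshape(-1,1,2).astype(np.float64),k,np.array(p["dist_coeffs"],float)).reshape(480,640,2)
    z=p["range_z"].astype(float); C=np.stack([n[...,0]*z,-n[...,1]*z,-z,np.ones_like(z)],-1)
    W=C@np.linalg.inv(np.array(p["world_to_cam"])).T
    W=W[...,:3]; W[z<=0]=np.nan; return W
def save(p,n): cv2.imwrite(n,p["color"][...,::-1])
E
python3 - <<'E'
from h import *
for c in("top","side"):
    p=bot.camera(c); save(p,f"pics/{c}0.png"); W=cloud(p); np.save(f"{c}0.npy",W)
    print(c,p["world_to_cam"].__class__, np.linalg.inv(np.array(p["world_to_cam"]))[:3,3].round(3),p["fov_y"])
    for t in("cradle","panel_a","panel_b","sheet","offcut","rack","stand","corner","mug","jar","paintbox"):
        if t!="corner":
          for d in bot.trace(p,t)[:3]:
            m=d["pixels"]&np.isfinite(W[...,0]); q=W[m]
            print(t,round(d["conf"],2),np.array(d["box"]).round(),np.median(q,0).round(3) if len(q) else None)
        else: print(t,bot.pinpoint(p,t)[:3])
print(bot.get_obs())
E
```

```text
pics
top <class 'numpy.ndarray'> [0.402 0.053 1.108] 49.817372118856284
cradle 0.82 [312. 210. 405. 275.] [ 0.59  -0.011  0.011]
cradle 0.71 [260. 313. 330. 359.] [0.376 0.127 0.008]
panel_a 0.97 [318. 221. 396. 260.] [0.569 0.002 0.028]
panel_a 0.89 [176. 257. 251. 291.] [0.495 0.305 0.029]
panel_a 0.65 [ 78. 261. 162. 332.] [0.443 0.492 0.017]
panel_b 0.97 [318. 221. 396. 260.] [0.569 0.002 0.028]
panel_b 0.89 [176. 257. 251. 291.] [0.495 0.305 0.029]
panel_b 0.65 [ 78. 261. 162. 332.] [0.443 0.492 0.017]
sheet 0.75 [454. 281. 543. 299.] [ 0.474 -0.274  0.077]
sheet 0.72 [317. 134. 395. 175.] [0.764 0.002 0.015]
offcut 0.95 [470. 250. 536. 262.] [ 0.543 -0.292  0.068]
rack 0.91 [462. 236. 527. 310.] [ 0.507 -0.292  0.006]
corner [{'pixel': [387.5, 262.9], 'conf': 0.77}, {'pixel': [321.3, 348.5], 'conf': 0.62}, {'pixel': [360.0, 154.9], 'conf': 0.27}]
mug 0.79 [152. 165. 212. 212.] [0.677 0.366 0.043]
jar 0.78 [499. 161. 546. 208.] [ 0.689 -0.327  0.094]
paintbox 0.91 [318. 136. 396. 179.] [0.764 0.002 0.015]
side <class 'numpy.ndarray'> [ 0.087 -0.797  0.696] 48.62888493628218
crad
[... 882 characters left out ...]
 269.] [ 0.758 -0.015  0.017]
{'time': 1.2, 'q': array([ 7.71768254e+01,  4.97987416e+00,  1.00781843e+01,  9.50995709e+01,
       -6.27618624e-04,  9.00012700e+01]), 'qd': array([ 0.03062599,  0.01007652,  0.09620177, -0.04310051, -0.08064786,
       -0.12897958]), 'joint_efforts': array([ 1.89846418e-03, -5.20095026e+01,  4.64859903e+01,  1.65426725e-03,
        5.24136681e-05,  2.41438102e-06]), 'ee_pos': array([0.122071  , 0.53627931, 0.23127453]), 'tcp_rot': array([-1.79998739e+02,  6.27646570e-04,  1.67175555e+02]), 'wrist_force': array([ 0.90007934,  0.776405  , -0.35592442]), 'torque': array([ 0.05813353, -0.00512531, -0.02381464]), 'grasp_force': 0.0, 'opening': 0.08506205273425366}
```

View pics/top0.png

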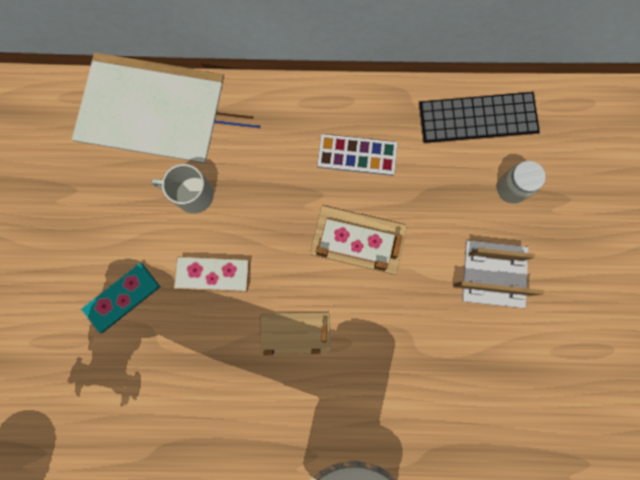

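View pics/side0.png

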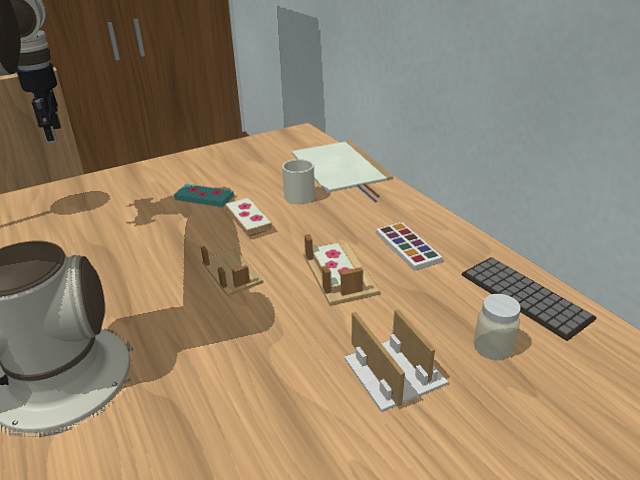

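The top view shows the cradle at about (358,240), panel_b at (212,274) and the turquoise decoy at (120,298). The rack is at (495,275) with the longer sheet in the near slot (row 290). The small look-alike cradle is at (295,335).

```bash
cat > m.py <<'E'
from h import *
def band(W,x0,x1,y0,y1,z0,z1):
    return W[(W[...,0]>x0)&(W[...,0]<x1)&(W[...,1]>y0)&(W[...,1]<y1)&(W[...,2]>z0)&(W[...,2]<z1)]
def rect(q):
    (c,s,a)=cv2.minAreaRect((q[:,:2]*1000).astype(np.float32)); return len(q),np.round(c,1),np.round(s,1),round(a,1),np.round(np.median(q[:,2])*1000,1)
def comps(W,x0,x1,y0,y1,z0,z1,n=8):
    m=((W[...,0]>x0)&(W[...,0]<x1)&(W[...,1]>y0)&(W[...,1]<y1)&(W[...,2]>z0)&(W[...,2]<z1)).astype(np.uint8)
    k,l=cv2.connectedComponents(m)
    return [rect(W[l==i]) for i in range(1,k) if (l==i).sum()>=n]
E
python3 - <<'E'
from m import *
for c in("top","side"):
    W=np.load(f"{c}0.npy"); print(c, "desk z",np.nanmedian(band(W,.3,.7,-.2,.3,-.02,.006)[:,2]))
    cr=(.46,.68,-.13,.13)
    print("posts"); [print(r) for r in comps(W,*cr,.055,.075,4)]
    print("panela"); [print(r) for r in comps(W,*cr,.024,.036)]
    print("base"); print(rect(band(W,*cr,.0065,.075)))
    print("panelb"); [print(r) for r in comps(W,.42,.56,.2,.4,.024,.036)]
    rk=(.42,.60,-.42,-.18)
    print("sheets"); [print(r) for r in comps(W,*rk,.045,.1)]
    for lo in (.036,.05,.064,.075):
        for x0,x1 in((.43,.505),(.51,.58)):
            q=band(W,x0,x1,-.42,-.18,lo,lo+.014); print(lo,rect(q) if len(q)>8 else 0, np.polyfit(q[:,1],q[:,0],1).round(3) if len(q)>8 else 0, q.max(0).round(4) if len(q) else 0)
    print("rack"); [print(r) for r in comps(W,*rk,.005,.012)]
E
```

```text
top desk z -0.0017241982656801547
posts
(138, array([558. , -80.2]), array([12.3, 44.9]), 77.6, np.float64(63.9))
(74, array([544.3,  74.8]), array([23.7, 11.9]), 76.3, np.float64(64.4))
(76, array([518. , -48.1]), array([23.6, 12.6]), 79.6, np.float64(63.7))
panela
(2143, array([569.4,   0.6]), array([151.3,  66.5]), 77.8, np.float64(28.5))
base
(4350, array([576.8,  -2.5]), array([189.9, 110.5]), 77.6, np.float64(26.5))
panelb
(2263, array([495.8, 304.2]), array([151. ,  66.1]), 88.4, np.float64(28.9))
sheets
(393, array([ 544.8, -293.6]), array([113.,   9.]), 85.1, np.float64(78.1))
(488, array([ 475.1, -282.6]), array([161.8,  10.3]), 84.9, np.float64(78.9))
0.036 (67, array([ 471.3, -282.6]), array([162.3,   7.4]), 81.9, np.float64(42.6)) [0.113 0.503] [ 0.4862 -0.202   0.0498]
0.036 (64, array([ 546.8, -292.4]), array([109.9,  16.6]), 82.3, np.float64(42.1)) [0.113 0.575] [ 0.5605 -0.237   0.0496]
0.05 (58, array([ 471.8, -279.2]), array([154.5,   7.7]), 81.7, np.float64(56.8)) [0.114 0.504] [ 0.4867 -0.2026  0.064 ]
0.05 (74, array([ 541.4, -293.3]), array([112.9,   6.8]), 81.
[... 1914 characters left out ...]
.9)) [0.071 0.561] [ 0.5461 -0.2355  0.064 ]
0.064 (346, array([ 470.8, -284.3]), array([162.3,   9.3]), 87.2, np.float64(71.1)) [0.085 0.495] [ 0.4795 -0.2035  0.078 ]
0.064 (274, array([ 540. , -293.9]), array([112.6,   9.6]), 88.9, np.float64(71.0)) [0.07  0.561] [ 0.5459 -0.2376  0.078 ]
0.075 (515, array([ 474. , -284.5]), array([162.3,  10.9]), 84.1, np.float64(81.7)) [0.092 0.499] [ 0.4865 -0.2035  0.085 ]
0.075 (360, array([ 543.5, -293.4]), array([113. ,  10.4]), 84.6, np.float64(81.4)) [0.082 0.566] [ 0.5523 -0.2369  0.0847]
rack
(1016, array([ 542. , -308.2]), array([136.9,  85.6]), 69.2, np.float64(7.7))
(856, array([ 455.4, -293.8]), array([138.5,  33.5]), 89.1, np.float64(7.8))
```

play_rows --targets '[{"linear": [35.2,-81.9,2],"delta_rot": [0,0,-1.438],"grip": 110},{"linear": [35.2,-81.9,2],"delta_rot": [0,0,-1.438],"grip": 110},{"linear": [35.2,-81.9,2],"delta_rot": [0,0,-1.438],"grip": 110},{"linear": [35.2,-81.9,2],"delta_rot": [0,0,-1.438],"grip": 110},{"linear": [35.2,-81.9,2],"delta_rot": [0,0,-1.438],"grip": 110},{"linear": [35.2,-81.9,2],"delta_rot": [0,0,-1.438],"grip": 110},{"linear": [35.2,-81.9,2],"delta_rot": [0,0,-1.438],"grip": 110},{"linear": [35.2,-81.9,2],"delta_rot": [0,0,-1.438],"grip": 110},{"linear": [35.2,-81.9,2],"delta_rot": [0,0,-1.438],"grip": 110},{"linear": [35.2,-81.9,2],"delta_rot": [0,0,-1.438],"grip": 110}]' --force 40

```text
time: 2.2
ee_pos: [0.3196, 0.0751, 0.2429]
tcp_rot: [179.9, -0.0, 84.5]
wrist_force: [2.0, 1.3, 0.1]
opening: 0.0486
grasp_force: 0.0
```

play_rows --targets '[{"linear": [15.5,-35.8,0],"grip": 110},{"linear": [15.5,-35.8,0],"grip": 110},{"linear": [15.5,-35.8,0],"grip": 110},{"linear": [15.5,-35.8,0],"grip": 110},{"linear": [15.5,-35.8,0],"grip": 110},{"linear": [15.5,-35.8,0],"grip": 110},{"linear": [15.5,-35.8,0],"grip": 110},{"linear": [15.5,-35.8,0],"grip": 110},{"linear": [15.5,-35.8,0],"grip": 110},{"linear": [15.5,-35.8,0],"grip": 110}]'

```text
validation failed for argument at $.ta...
```

```bash
cat > g.py <<'E'
import sys
from h import *
from scipy.spatial.transform import Rotation as R
# args: x y z(mm TCP) heading(deg) tilt(deg from down toward heading; 70 => 20 deg below horizontal)
def go(x,y,z,h,t):
    o=bot.get_obs(); c=R.from_euler('xyz',o['tcp_rot'],degrees=True)
    # columns tool x,y,z: down pose: z=-Z, y=heading
    base=R.from_matrix(np.array([[0,1,0],[1,0,0],[0,0,-1.]]))
    T=R.from_euler('z',h,degrees=True)*R.from_euler('y',-t,degrees=True)*base
    d=(T*c.inv()).as_rotvec()
    print("t",o['time'],"lin cm",((np.array([x,y,z])/10)-o['ee_pos']*100).round(2),"rot",d.round(3),"q",o['q'].round(0),"rpy",o['tcp_rot'].round(1),"pos",(o['ee_pos']*1000).round(1))
if __name__=="__main__": go(*map(float,sys.argv[1:6]))
E
python3 g.py 474.5 -283 64 -5.2 0
```

```text
t 2.2 lin cm [ 15.49 -35.81 -17.89] rot [-0.     0.002  0.006] q [ 13. -25. -14. 100.   0. 109.] rpy [179.9  -0.   84.5] pos [319.6  75.1 242.9]
```

Each row needs `delta_rot`.

play_rows --targets '[{"linear": [15.5,-35.8,0],"delta_rot": [0,0,0.006],"grip": 110},{"linear": [15.5,-35.8,0],"delta_rot": [0,0,0.006],"grip": 110},{"linear": [15.5,-35.8,0],"delta_rot": [0,0,0.006],"grip": 110},{"linear": [15.5,-35.8,0],"delta_rot": [0,0,0.006],"grip": 110},{"linear": [15.5,-35.8,0],"delta_rot": [0,0,0.006],"grip": 110},{"linear": [15.5,-35.8,0],"delta_rot": [0,0,0.006],"grip": 110},{"linear": [15.5,-35.8,0],"delta_rot": [0,0,0.006],"grip": 110},{"linear": [15.5,-35.8,0],"delta_rot": [0,0,0.006],"grip": 110},{"linear": [15.5,-35.8,0],"delta_rot": [0,0,0.006],"grip": 110},{"linear": [15.5,-35.8,0],"delta_rot": [0,0,0.006],"grip": 110}]'

```text
time: 3.2
ee_pos: [0.4743, -0.2815, 0.2417]
tcp_rot: [-179.9, -0.1, 85.0]
wrist_force: [-0.4, 0.7, 0.2]
opening: 0.0488
grasp_force: 0.0
```

```bash
python3 g.py 474.5 -283 64 -5.2 0
```

```text
t 3.2 lin cm [  0.02  -0.15 -17.77] rot [-0.001 -0.001 -0.004] q [-31.   6.  12.  96.   0.  64.] rpy [-1.799e+02 -1.000e-01  8.500e+01] pos [ 474.3 -281.5  241.7]
```

play_rows --targets '[{"linear": [0,-0.1,-4],"delta_rot": [0,0,0],"grip": 110},{"linear": [0,-0.1,-8],"delta_rot": [0,0,0],"grip": 110},{"linear": [0,-0.1,-11],"delta_rot": [0,0,0],"grip": 110},{"linear": [0,-0.1,-14],"delta_rot": [0,0,0],"grip": 110},{"linear": [0,-0.1,-16],"delta_rot": [0,0,0],"grip": 110},{"linear": [0,-0.1,-17.8],"delta_rot": [0,0,0],"grip": 110},{"linear": [0,-0.1,-17.8],"delta_rot": [0,0,0],"grip": 255},{"linear": [0,-0.1,-17.8],"delta_rot": [0,0,0],"grip": 255},{"linear": [0,-0.1,-17.8],"delta_rot": [0,0,0],"grip": 255},{"linear": [0,-0.1,-17.8],"delta_rot": [0,0,0],"grip": 255}]'

```text
time: 4.2
ee_pos: [0.4752, -0.282, 0.0663]
tcp_rot: [179.9, 0.0, 85.1]
wrist_force: [0.4, 1.6, 5.8]
opening: 0.0067
grasp_force: 41.4
```

play_rows --targets '[{"linear": [0,0,0],"delta_rot": [0,0,0],"grip": 255},{"linear": [0,0,0],"delta_rot": [0,0,0],"grip": 255},{"linear": [0,0,0],"delta_rot": [0,0,0],"grip": 255}]'

```text
time: 4.5
ee_pos: [0.4753, -0.2821, 0.0663]
tcp_rot: [179.9, 0.0, 85.1]
wrist_force: [-0.1, 2.7, 7.5]
opening: 0.0067
grasp_force: 41.5
```

play_rows --targets '[{"linear": [0,0,2],"delta_rot": [0,0,0],"grip": 255},{"linear": [0,0,5],"delta_rot": [0,0,0],"grip": 255},{"linear": [0,0,9],"delta_rot": [0,0,0],"grip": 255},{"linear": [0,0,13],"delta_rot": [0,0,0],"grip": 255},{"linear": [0,0,17],"delta_rot": [0,0,0],"grip": 255},{"linear": [0,0,20],"delta_rot": [0,0,0],"grip": 255},{"linear": [0,0,20],"delta_rot": [0,0,0],"grip": 255},{"linear": [0,0,20],"delta_rot": [0,0,0],"grip": 255}]'

```text
time: 5.3
ee_pos: [0.4747, -0.2822, 0.265]
tcp_rot: [179.9, 0.0, 85.1]
wrist_force: [0.0, 0.1, -1.7]
opening: 0.0069
grasp_force: 40.4
```

Run:
```python
from m import *
from g import go
for c in("top","side"):
    p=bot.camera(c); W=cloud(p); save(p,f"pics/{c}1.png")
    for d in bot.trace(p,"sheet")[:2]:
        q=W[d["pixels"]]; q=q[np.isfinite(q[:,0])]; q=q[(q[:,2]>.15)]
        print(c,round(d["conf"],2),len(q),q.min(0).round(3) if len(q) else 0,q.max(0).round(3) if len(q) else 0)
go(480,-10,260,-12.3,70)
go(470,-100,270,-12.3,60)
```

```text
top 0.68 544 [ 0.469 -0.288  0.203] [ 0.486 -0.203  0.296]
side 0.66 2408 [ 0.461 -0.365  0.204] [ 0.479 -0.204  0.281]
t 5.5 lin cm [ 0.59 27.18 -0.31] rot [-0.184 -1.211 -0.114] q [-31.   6.  15.  99.  -0.  64.] rpy [-1.799e+02 -1.000e-01  8.510e+01] pos [ 474.1 -281.8  263.1]
t 5.5 lin cm [-0.41 18.18  0.69] rot [-0.158 -1.038 -0.118] q [-31.   6.  15.  99.  -0.  64.] rpy [-1.799e+02 -1.000e-01  8.510e+01] pos [ 474.1 -281.8  263.1]
```

View pics/side1.png

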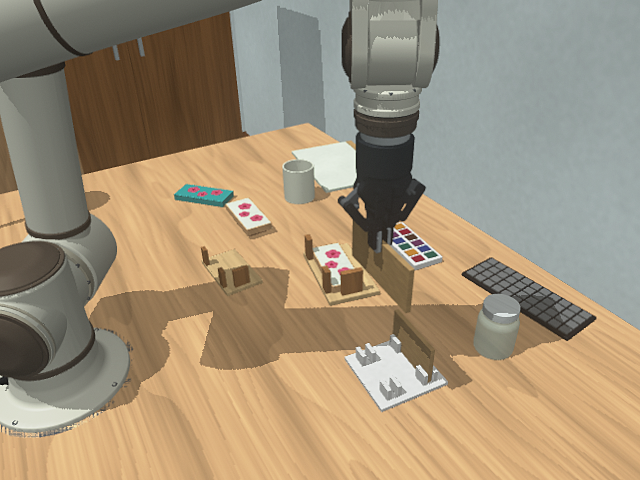

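play_rows --targets '[{"linear": [0.6,27.2,2],"delta_rot": [-0.184,-1.211,-0.114],"grip": 255},{"linear": [0.6,27.2,2],"delta_rot": [-0.184,-1.211,-0.114],"grip": 255},{"linear": [0.6,27.2,2],"delta_rot": [-0.184,-1.211,-0.114],"grip": 255},{"linear": [0.6,27.2,2],"delta_rot": [-0.184,-1.211,-0.114],"grip": 255},{"linear": [0.6,27.2,2],"delta_rot": [-0.184,-1.211,-0.114],"grip": 255},{"linear": [0.6,27.2,2],"delta_rot": [-0.184,-1.211,-0.114],"grip": 255},{"linear": [0.6,27.2,2],"delta_rot": [-0.184,-1.211,-0.114],"grip": 255},{"linear": [0.6,27.2,2],"delta_rot": [-0.184,-1.211,-0.114],"grip": 255},{"linear": [0.6,27.2,2],"delta_rot": [-0.184,-1.211,-0.114],"grip": 255},{"linear": [0.6,27.2,2],"delta_rot": [-0.184,-1.211,-0.114],"grip": 255}]'

```text
time: 6.5
ee_pos: [0.5787, 0.0228, 0.2907]
tcp_rot: [112.3, 0.8, 75.8]
wrist_force: [1.1, 0.8, -0.9]
opening: 0.007
grasp_force: 40.5
```

Run:
```python
from m import *
from g import go
p=bot.camera("top"); W=cloud(p); save(p,"pics/top2.png")
for d in bot.trace(p,"sheet")[:1]:
    q=W[d["pixels"]]; q=q[np.isfinite(q[:,0])]; q=q[(q[:,2]>.1)]
    if len(q):
        print(rect(q)); A=np.c_[q,np.ones(len(q))]; n=np.linalg.svd(q-q.mean(0),full_matrices=False)[2][2]; print("normal",n.round(3))
        b=q[q[:,2]<np.quantile(q[:,2],.98)]; print(q.min(0),q.max(0))
        np.save("sheet2.npy",q)
go(480,-10,280,-12.3,70)
```

```text
(3606, array([598. ,  16.2]), array([159.9,  72.3]), 75.9, np.float64(285.3))
normal [ 0.361 -0.08   0.929]
[ 0.5449344  -0.06649699  0.26659372] [0.65062549 0.09967438 0.30277442]
t 6.6 lin cm [-9.8  -3.21 -0.31] rot [ 0.006 -0.051  0.032] q [ 15. -48. -50.  24. -27. 101.] rpy [112.8   1.   75.9] pos [578.   22.1 283.1]
```

View pics/top2.png

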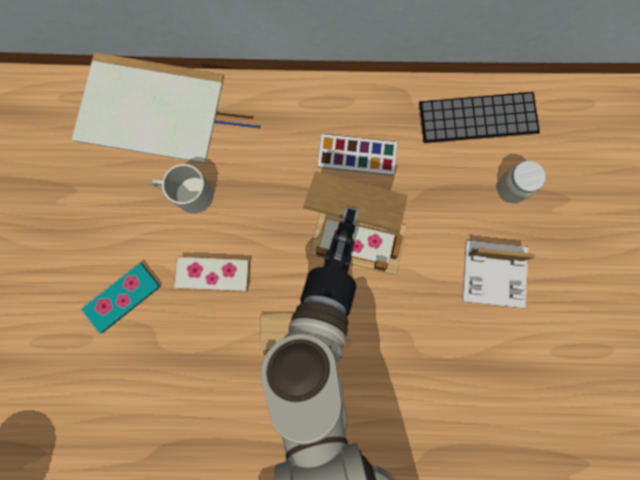

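The sheet sits straight in the grip, with its centre at about (355,201). The arm is at its shoulder limit with the tool nearly level, so I'll use a steeper 35° approach.

```bash
python3 g.py 562 10 160 -12.3 55
```

```text
t 6.6 lin cm [ -1.6   -1.21 -12.31] rot [0.066 0.204 0.03 ] q [ 15. -48. -50.  24. -27. 101.] rpy [112.8   1.   75.9] pos [578.   22.1 283.1]
```

play_rows --targets '[{"linear": [-1.6,-1.2,-4],"delta_rot": [0.066,0.204,0.03],"grip": 255},{"linear": [-1.6,-1.2,-8],"delta_rot": [0.066,0.204,0.03],"grip": 255},{"linear": [-1.6,-1.2,-12.3],"delta_rot": [0.066,0.204,0.03],"grip": 255},{"linear": [-1.6,-1.2,-12.3],"delta_rot": [0.066,0.204,0.03],"grip": 255},{"linear": [-1.6,-1.2,-12.3],"delta_rot": [0.066,0.204,0.03],"grip": 255},{"linear": [-1.6,-1.2,-12.3],"delta_rot": [0.066,0.204,0.03],"grip": 255}]'

```text
time: 7.2
ee_pos: [0.5632, 0.0091, 0.1718]
tcp_rot: [124.5, -0.3, 77.5]
wrist_force: [0.5, -0.6, -1.1]
opening: 0.0069
grasp_force: 40.5
```

```bash
python3 g.py 562 10 160 -12.3 55
```

```text
t 7.2 lin cm [-0.12  0.09 -1.18] rot [-0.003  0.009  0.003] q [ 10. -45. -53.  28. -18. 103.] rpy [124.5  -0.3  77.5] pos [563.2   9.1 171.8]
```

play_rows --targets '[{"linear": [-0.1,0.1,-2],"delta_rot": [-0.003,0.009,0.003],"grip": 255},{"linear": [-0.1,0.1,-4],"delta_rot": [-0.003,0.009,0.003],"grip": 255},{"linear": [-0.1,0.1,-6],"delta_rot": [-0.003,0.009,0.003],"grip": 255},{"linear": [-0.1,0.1,-7],"delta_rot": [-0.003,0.009,0.003],"grip": 255},{"linear": [-0.1,0.1,-7],"delta_rot": [-0.003,0.009,0.003],"grip": 255}]'

```text
time: 7.7
ee_pos: [0.5615, 0.0102, 0.0981]
tcp_rot: [125.2, 0.1, 77.7]
wrist_force: [0.2, 0.8, -1.1]
opening: 0.0069
grasp_force: 40.4
```

Run:
```python
from m import *
from g import go
O=np.array([581,1.9]);a=np.radians(167.7);Rt=np.array([[np.cos(a),np.sin(a)],[-np.sin(a),np.cos(a)]])
for c in("top","side"):
    p=bot.camera(c); W=cloud(p)
    for d in bot.trace(p,"sheet")[:1]:
        q=W[d["pixels"]]; q=q[np.isfinite(q[:,0])]; q=q[(q[:,2]>.04)&(q[:,2]<.16)&(abs(q[:,1])<.15)]*1000
        if len(q):
            C=np.c_[(q[:,:2]-O)@Rt.T,q[:,2]]; print(c,d["conf"],len(C),"cradle min",C.min(0).round(1),"max",C.max(0).round(1),rect(q/1000))
            print(np.quantile(C,[.01,.99],axis=0).round(1))
go(562,10,66,-12.3,55)
```

```text
top 0.63 2128 cradle min [-29.8 -82.2  59.6] max [ 35.6  80.6 112.4] (2128, array([578.4,   3.3]), array([162.8,  65.3]), 78.0, np.float64(88.9))
[[-28.5 -80.4  65.3]
 [ 34.6  76.2 109.9]]
side 0.56 749 cradle min [-29.2 -79.5  70.2] max [ 34.7  82.  118.4] (749, array([578. ,   1.7]), array([161.8,  62.4]), 76.6, np.float64(91.8))
[[-27.2 -72.8  72.1]
 [ 33.7  79.6 113.8]]
t 7.9 lin cm [-0.02 -0.02 -3.42] rot [ 0.    -0.001 -0.   ] q [ 10. -42. -59.  20. -18. 103.] rpy [125.1   0.   77.7] pos [562.2  10.2 100.2]
```

play_rows --targets '[{"linear": [0,0.25,-0.7],"delta_rot": [0,0,0],"grip": 255},{"linear": [0,0.25,-1.4],"delta_rot": [0,0,0],"grip": 255},{"linear": [0,0.25,-2.0],"delta_rot": [0,0,0],"grip": 255},{"linear": [0,0.25,-2.5],"delta_rot": [0,0,0],"grip": 255},{"linear": [0,0.25,-2.9],"delta_rot": [0,0,0],"grip": 255},{"linear": [0,0.25,-3.1],"delta_rot": [0,0,0],"grip": 255},{"linear": [0,0.25,-3.1],"delta_rot": [0,0,0],"grip": 255}]'

```text
time: 8.6
ee_pos: [0.5613, 0.0125, 0.0664]
tcp_rot: [125.2, 0.1, 77.7]
wrist_force: [0.3, -0.5, -1.2]
opening: 0.0071
grasp_force: 40.5
```

```bash
python3 g.py 562 10 66 -12.3 55
```

```text
t 8.6 lin cm [ 0.07 -0.25 -0.04] rot [ 0.001 -0.004 -0.   ] q [ 11. -40. -62.  15. -19. 104.] rpy [1.252e+02 1.000e-01 7.770e+01] pos [561.3  12.5  66.4]
```

play_rows --targets '[{"linear": [0,0,-0.1],"delta_rot": [0,0,0],"grip": 255},{"linear": [0,0,-0.2],"delta_rot": [0,0,0],"grip": 255},{"linear": [0,0,-0.2],"delta_rot": [0,0,0],"grip": 255}]'

```text
time: 8.9
ee_pos: [0.5615, 0.0125, 0.0652]
tcp_rot: [125.2, 0.1, 77.7]
wrist_force: [-0.5, 0.1, -1.2]
opening: 0.007
grasp_force: 40.4
```

play_rows --targets '[{"linear": [0,0,-0.1],"delta_rot": [0,0,0],"grip": 255},{"linear": [0,0,-0.2],"delta_rot": [0,0,0],"grip": 255},{"linear": [0,0,-0.2],"delta_rot": [0,0,0],"grip": 255}]'

```text
time: 9.2
ee_pos: [0.562, 0.0125, 0.064]
tcp_rot: [125.1, 0.1, 77.7]
wrist_force: [2.7, -0.2, 1.8]
opening: 0.007
grasp_force: 40.5
```

play_rows --targets '[{"linear": [0,0,0],"delta_rot": [0,0,0],"grip": 215},{"linear": [0,0,0],"delta_rot": [0,0,0],"grip": 195},{"linear": [0,0,0],"delta_rot": [0,0,0],"grip": 180},{"linear": [0,0,0],"delta_rot": [0,0,0],"grip": 180},{"linear": [0,0,0],"delta_rot": [0,0,0],"grip": 180}]'

```text
time: 9.7
ee_pos: [0.5613, 0.0125, 0.0628]
tcp_rot: [125.2, 0.1, 77.7]
wrist_force: [0.2, 0.7, -0.2]
opening: 0.0252
grasp_force: 0.0
```

```bash
cat > s.py <<'E'
from m import *
O=np.array([581,1.9]);a=np.radians(167.7);Rt=np.array([[np.cos(a),np.sin(a)],[-np.sin(a),np.cos(a)]])
def see(name,z0,z1,pic=None,cams=("top","side")):
    for c in cams:
        p=bot.camera(c); W=cloud(p)
        if pic: cv2.imwrite(f"pics/{pic}_{c}.png",cv2.resize(p["color"][150:390,200:520,::-1],(640,480)))
        q=W.reshape(-1,3)*1000; q=q[np.isfinite(q[:,0])]; C=np.c_[(q[:,:2]-O)@Rt.T,q[:,2]]
        for d in bot.trace(p,name)[:3]:
            m=d["pixels"]; q=W[m]*1000; q=q[np.isfinite(q[:,0])]; C=np.c_[(q[:,:2]-O)@Rt.T,q[:,2]]
            C=C[(abs(C[:,0])<80)&(abs(C[:,1])<120)&(C[:,2]>z0)&(C[:,2]<z1)]
            if len(C)<60: continue
            r=cv2.minAreaRect(C[:,:2].astype(np.float32)); l=np.linalg.lstsq(np.c_[C[:,:2],np.ones(len(C))],C[:,2],rcond=None)[0]
            print(c,name,round(d["conf"],2),len(C),"c",np.round(r[0],1),"size",np.round(r[1],1),"ang",round(r[2],1),"zmed",np.median(C[:,2]).round(1),"slope",l[:2].round(3),"q",np.quantile(C,[.01,.99],axis=0).round(1).tolist())
E
python3 -c "
from s import *
see('sheet',25,120,'p3')"
```

```text
top sheet 0.67 2512 c [-13.5  -4.6] size [159.8  75. ] ang 89.2 zmed 36.1 slope [-0.003 -0.001] q [[-50.0, -82.3, 31.3], [23.6, 73.5, 40.9]]
side sheet 0.86 1236 c [-11.    3.1] size [178.4  81.1] ang 88.7 zmed 38.6 slope [-0.004  0.006] q [[-50.4, -81.9, 31.7], [23.9, 78.5, 50.8]]
```

View pics/p3_side.png

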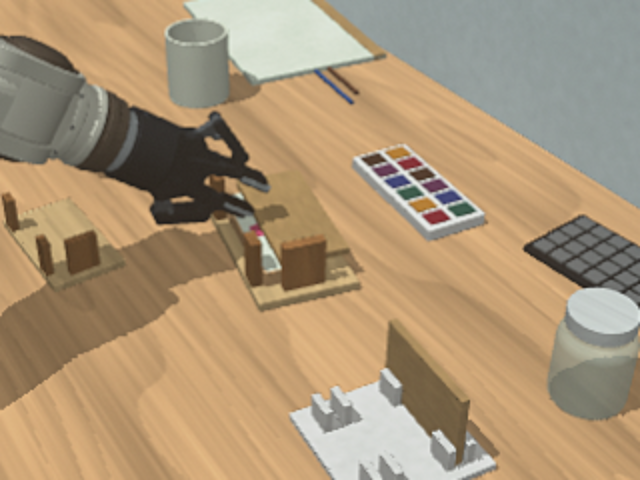

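The sheet has slid off the lower finger and now lies flat on the panel, about 21 mm from the posts. I'll retract and push it home with spread fingers from the far side.

play_rows --targets '[{"linear": [0,0,3],"delta_rot": [0,0,0],"grip": 180},{"linear": [0,0,7],"delta_rot": [0,0,0],"grip": 160},{"linear": [2,0,11],"delta_rot": [0.1,0.3,0],"grip": 120},{"linear": [4,0,13],"delta_rot": [0.1,0.45,0],"grip": 85},{"linear": [6,0,13],"delta_rot": [0.12,0.6,0],"grip": 75},{"linear": [8,-1,13],"delta_rot": [0.15,0.75,0],"grip": 75},{"linear": [9,-2,13],"delta_rot": [0.18,0.9,0],"grip": 75},{"linear": [9,-2,13],"delta_rot": [0.2,0.95,0],"grip": 75}]'

```text
time: 10.7
ee_pos: [0.6526, -0.0082, 0.1934]
tcp_rot: [167.4, 0.4, 77.9]
wrist_force: [1.1, 0.3, 0.1]
opening: 0.0605
grasp_force: 0.0
```

```bash
python3 g.py 656 -14 100 77.7 0;python3 g.py 656 -14 100 -102.3 0
```

```text
t 10.7 lin cm [ 0.34 -0.58 -9.34] rot [-0.125  0.209  1.559] q [  1.   6.   6.  78.  -3. 102.] rpy [167.4   0.4  77.9] pos [652.6  -8.2 193.4]
t 10.7 lin cm [ 0.34 -0.58 -9.34] rot [ 0.21   0.126 -1.569] q [  1.   6.   6.  78.  -3. 102.] rpy [167.4   0.4  77.9] pos [652.6  -8.2 193.4]
```

play_rows --targets '[{"linear": [0.3,-0.6,-2],"delta_rot": [-0.125,0.209,1.559],"grip": 75},{"linear": [0.3,-0.6,-4],"delta_rot": [-0.125,0.209,1.559],"grip": 75},{"linear": [0.3,-0.6,-6],"delta_rot": [-0.125,0.209,1.559],"grip": 75},{"linear": [0.3,-0.6,-8],"delta_rot": [-0.125,0.209,1.559],"grip": 75},{"linear": [0.3,-0.6,-9],"delta_rot": [-0.125,0.209,1.559],"grip": 75},{"linear": [0.3,-0.6,-9.3],"delta_rot": [-0.125,0.209,1.559],"grip": 75},{"linear": [0.3,-0.6,-9.3],"delta_rot": [-0.125,0.209,1.559],"grip": 75},{"linear": [0.3,-0.6,-9.3],"delta_rot": [-0.125,0.209,1.559],"grip": 75},{"linear": [0.3,-0.6,-9.3],"delta_rot": [-0.125,0.209,1.559],"grip": 75},{"linear": [0.3,-0.6,-9.3],"delta_rot": [-0.125,0.209,1.559],"grip": 75}]'

```text
time: 11.7
ee_pos: [0.6546, -0.0136, 0.0996]
tcp_rot: [179.3, 0.5, 163.7]
wrist_force: [0.2, 0.5, -0.8]
opening: 0.0598
grasp_force: 0.0
```

Run:
```python
from g import go
from s import see
see('sheet',25,60); see('panel_a',20,60,cams=("top",))
go(656,-14,26,77.7,0)
```

```text
top sheet 0.61 825 c [-14.1 -57.1] size [53.7 74.7] ang 89.4 zmed 36.3 slope [ 0.    -0.002] q [[-50.3, -83.2, 31.4], [22.5, -32.4, 40.7]]
side sheet 0.6 1248 c [-14.2  -2.2] size [161.4  75.6] ang 88.4 zmed 38.6 slope [-0.005 -0.005] q [[-50.4, -79.8, 32.5], [23.7, 76.1, 41.7]]
top panel_a 0.68 193 c [ 33.7 -49.8] size [44.1 21.6] ang 88.6 zmed 28.5 slope [-0.025 -0.008] q [[23.2, -70.9, 24.0], [44.2, -28.8, 33.2]]
t 12.0 lin cm [ 0.16 -0.06 -7.38] rot [-0.01   0.012  0.08 ] q [-1. 18. 11. 82.  1. 15.] rpy [179.2   0.5 163.1] pos [654.4 -13.4  99.8]
```

play_rows --targets '[{"linear": [0.2,-0.1,-3],"delta_rot": [-0.01,0.012,0.08],"grip": 75},{"linear": [0.2,-0.1,-6],"delta_rot": [-0.01,0.012,0.08],"grip": 75},{"linear": [0.2,-0.1,-7.6],"delta_rot": [-0.01,0.012,0.08],"grip": 75},{"linear": [0.2,-0.1,-7.6],"delta_rot": [-0.01,0.012,0.08],"grip": 75},{"linear": [-0.6,0.1,-7.6],"delta_rot": [-0.01,0.012,0.08],"grip": 75},{"linear": [-1.1,0.2,-7.6],"delta_rot": [-0.01,0.012,0.08],"grip": 75},{"linear": [-1.6,0.3,-7.6],"delta_rot": [-0.01,0.012,0.08],"grip": 75},{"linear": [-2.0,0.4,-7.6],"delta_rot": [-0.01,0.012,0.08],"grip": 75},{"linear": [-2.4,0.5,-7.6],"delta_rot": [-0.01,0.012,0.08],"grip": 75},{"linear": [-2.4,0.5,-7.6],"delta_rot": [-0.01,0.012,0.08],"grip": 75}]'

```text
time: 13.0
ee_pos: [0.63, -0.0083, 0.0243]
tcp_rot: [180.0, -0.0, 167.9]
wrist_force: [0.3, 0.9, -0.3]
opening: 0.0604
grasp_force: 0.0
```

Run:
```python
from g import go
from s import see,O,Rt
from workcell import bot
see('sheet',25,60)
print("tcp cradle",(Rt@(bot.get_obs()['ee_pos'][:2]*1000-O)).round(1))
go(656,-14,26,77.7,0)
```

```text
top sheet 0.64 736 c [ -2.  -60.7] size [74.2 47.1] ang 1.2 zmed 36.1 slope [-0.009  0.002] q [[-38.2, -83.3, 31.3], [34.7, -38.3, 40.5]]
side sheet 0.83 1313 c [-5.1 -0.8] size [ 80.7 168.5] ang 0.1 zmed 38.6 slope [-0.005 -0.005] q [[-39.8, -82.3, 31.9], [34.3, 76.0, 41.7]]
tcp cradle [-50.5  -0.4]
t 13.2 lin cm [ 2.56 -0.55  0.22] rot [-0.    -0.001 -0.004] q [-1. 17.  1. 74.  0. 11.] rpy [180.   -0.  167.9] pos [630.4  -8.5  23.8]
```

play_rows --targets '[{"linear": [-0.4,0.1,0],"delta_rot": [0,0,0],"grip": 75},{"linear": [-0.7,0.15,0],"delta_rot": [0,0,0],"grip": 75},{"linear": [-0.9,0.2,0],"delta_rot": [0,0,0],"grip": 75},{"linear": [-0.95,0.2,0],"delta_rot": [0,0,0],"grip": 75},{"linear": [-0.95,0.2,0],"delta_rot": [0,0,0],"grip": 75}]'

```text
time: 13.7
ee_pos: [0.6208, -0.0064, 0.024]
tcp_rot: [180.0, -0.0, 167.9]
wrist_force: [0.6, -0.7, -0.5]
opening: 0.0603
grasp_force: 0.0
```

play_rows --targets '[{"linear": [-0.05,0.01,0],"delta_rot": [0,0,0],"grip": 75},{"linear": [-0.1,0.02,0],"delta_rot": [0,0,0],"grip": 75},{"linear": [-0.1,0.02,0],"delta_rot": [0,0,0],"grip": 75}]'

```text
time: 14.0
ee_pos: [0.6199, -0.0062, 0.024]
tcp_rot: [180.0, -0.0, 167.9]
wrist_force: [0.4, 0.4, 0.3]
opening: 0.0599
grasp_force: 0.1
```

play_rows --targets '[{"linear": [-0.05,0.01,0],"delta_rot": [0,0,0],"grip": 75},{"linear": [-0.1,0.02,0],"delta_rot": [0,0,0],"grip": 75},{"linear": [-0.1,0.02,0],"delta_rot": [0,0,0],"grip": 75}]'

```text
time: 14.3
ee_pos: [0.6196, -0.0063, 0.0242]
tcp_rot: [-180.0, 0.1, 167.9]
wrist_force: [4.6, -1.8, -0.2]
opening: 0.0602
grasp_force: 2.6
```

Run:
```python
from g import go
from s import see,O,Rt
from workcell import bot
see('sheet',25,60)
print("tcp cradle",(Rt@(bot.get_obs()['ee_pos'][:2]*1000-O)).round(1))
```

```text
top sheet 0.56 700 c [  8.5 -60. ] size [47. 74.] ang 89.3 zmed 36.4 slope [-0.007  0.005] q [[-27.8, -83.3, 31.6], [43.6, -38.2, 40.9]]
side sheet 0.86 1203 c [ 7.2 -3.3] size [ 75.6 164.6] ang 0.7 zmed 38.8 slope [-0.007 -0.002] q [[-29.1, -82.3, 33.5], [44.0, 76.8, 41.5]]
tcp cradle [-39.5  -0.2]
```

play_rows --targets '[{"linear": [0.8,-0.2,0],"delta_rot": [0,0,0],"grip": 100},{"linear": [1.5,-0.3,1],"delta_rot": [0,0,0],"grip": 150},{"linear": [1.5,-0.3,5],"delta_rot": [0,0,0],"grip": 150},{"linear": [0,3,7],"delta_rot": [0,0,-0.3],"grip": 150},{"linear": [-2.4,7,7],"delta_rot": [0,0,-0.6],"grip": 150},{"linear": [-2.4,11.3,7],"delta_rot": [0,0,-0.9],"grip": 150},{"linear": [-2.4,11.3,7],"delta_rot": [0,0,-1.2],"grip": 150},{"linear": [-2.4,11.3,7],"delta_rot": [0,0,-1.574],"grip": 150},{"linear": [-2.4,11.3,7],"delta_rot": [0,0,-1.574],"grip": 150},{"linear": [-2.4,11.3,7],"delta_rot": [0,0,-1.574],"grip": 150}]'

```text
time: 15.5
ee_pos: [0.5948, 0.1072, 0.0937]
tcp_rot: [-180.0, -0.0, 107.5]
wrist_force: [-1.2, 0.0, -0.2]
opening: 0.0351
grasp_force: 0.0
```

```bash
python3 g.py 596 107 25 -12.3 0
```

```text
t 15.5 lin cm [ 0.12 -0.02 -6.87] rot [-0.001 -0.001 -0.519] q [10. 12.  3. 81.  0. 83.] rpy [-180.    -0.   107.5] pos [594.8 107.2  93.7]
```

play_rows --targets '[{"linear": [0.1,0,-2],"delta_rot": [0,0,-0.519],"grip": 150},{"linear": [0.1,0,-4],"delta_rot": [0,0,-0.519],"grip": 150},{"linear": [0.1,0,-5.5],"delta_rot": [0,0,-0.519],"grip": 150},{"linear": [0.1,0,-6.8],"delta_rot": [0,0,-0.519],"grip": 150},{"linear": [0.1,0,-6.8],"delta_rot": [0,0,-0.519],"grip": 150},{"linear": [0,-0.5,-6.8],"delta_rot": [0,0,-0.519],"grip": 150},{"linear": [-0.1,-0.9,-6.8],"delta_rot": [0,0,-0.519],"grip": 150},{"linear": [-0.2,-1.2,-6.8],"delta_rot": [0,0,-0.519],"grip": 150},{"linear": [-0.2,-1.3,-6.8],"delta_rot": [0,0,-0.519],"grip": 150},{"linear": [-0.2,-1.3,-6.8],"delta_rot": [0,0,-0.519],"grip": 150}]'

```text
time: 16.5
ee_pos: [0.5931, 0.0937, 0.0264]
tcp_rot: [180.0, -0.0, 78.0]
wrist_force: [0.3, -0.1, 0.3]
opening: 0.035
grasp_force: 0.0
```

play_rows --targets '[{"linear": [0,-0.05,0],"delta_rot": [0,0,0],"grip": 150},{"linear": [-0.02,-0.1,0],"delta_rot": [0,0,0],"grip": 150},{"linear": [-0.02,-0.1,0],"delta_rot": [0,0,0],"grip": 150}]'

```text
time: 16.8
ee_pos: [0.5928, 0.0931, 0.026]
tcp_rot: [180.0, -0.0, 78.1]
wrist_force: [-0.1, 0.6, 0.2]
opening: 0.0352
grasp_force: 0.3
```

play_rows --targets '[{"linear": [0,-0.05,0],"delta_rot": [0,0,0],"grip": 150},{"linear": [-0.02,-0.1,0],"delta_rot": [0,0,0],"grip": 150},{"linear": [-0.02,-0.1,0],"delta_rot": [0,0,0],"grip": 150}]'

```text
time: 17.1
ee_pos: [0.5927, 0.0925, 0.026]
tcp_rot: [180.0, -0.1, 78.1]
wrist_force: [2.3, 5.6, -0.1]
opening: 0.0351
grasp_force: 2.6
```

Run:
```python
from g import go
from s import see,O,Rt
from workcell import bot
see('sheet',25,60)
print("tcp cradle",(Rt@(bot.get_obs()['ee_pos'][:2]*1000-O)).round(1))
```

```text
top sheet 0.59 1353 c [ 7.2 33.7] size [74.3 92.4] ang 1.9 zmed 36.1 slope [ 0.005 -0.002] q [[-29.0, -9.6, 31.3], [43.0, 78.2, 40.6]]
side sheet 0.9 1197 c [ 7.8 -0.9] size [168.5  74.3] ang 89.7 zmed 38.7 slope [-0.007 -0.004] q [[-28.3, -78.1, 32.0], [44.2, 79.6, 41.7]]
tcp cradle [  7.9 -91. ]
```

play_rows --targets '[{"linear": [0.2,1.0,0],"delta_rot": [0,0,0],"grip": 100},{"linear": [0.3,1.5,2],"delta_rot": [0,0,0],"grip": 0},{"linear": [0.3,1.5,7],"delta_rot": [0,0,0],"grip": 0},{"linear": [-2,6,10],"delta_rot": [0,0,0.18],"grip": 0},{"linear": [-9.7,21.1,10],"delta_rot": [0,0,0.18],"grip": 0},{"linear": [-9.7,21.1,10],"delta_rot": [0,0,0.18],"grip": 0},{"linear": [-9.7,21.1,10],"delta_rot": [0,0,0.18],"grip": 0},{"linear": [-9.7,21.1,10],"delta_rot": [0,0,0.18],"grip": 0},{"linear": [-9.7,21.1,10],"delta_rot": [0,0,0.18],"grip": 0},{"linear": [-9.7,21.1,10],"delta_rot": [0,0,0.18],"grip": 0}]'

```text
time: 18.3
ee_pos: [0.4951, 0.3035, 0.1258]
tcp_rot: [180.0, 0.0, 88.4]
wrist_force: [-0.8, -0.5, -1.0]
opening: 0.0851
grasp_force: 0.0
```

Run:
```python
from g import go
from m import comps
from s import *
see('sheet',25,60,'p4'); see('panel_a',20,60)
W=cloud(bot.camera("side")); [print(r) for r in comps(W,.42,.56,.2,.4,.024,.036)]
go(496,304,8.5,-1.8,0)
```

```text
top sheet 0.57 2529 c [ 7.8 -0.9] size [ 74.2 159.2] ang 0.5 zmed 36.1 slope [ 0.    -0.001] q [[-28.2, -78.6, 31.7], [43.6, 75.6, 40.7]]
side sheet 0.58 1138 c [ 7.1 -0.7] size [ 74.9 164.7] ang 0.2 zmed 38.7 slope [-0.008 -0.002] q [[-28.3, -77.6, 34.5], [43.7, 79.6, 41.6]]
(870, array([495.8, 303.8]), array([158.5,  67.7]), 88.4, np.float64(31.1))
t 18.75 lin cm [  0.02   0.15 -11.74] rot [-0.     0.    -0.002] q [ 31.   8.   2.  84.   0. 123.] rpy [180.   -0.   88.3] pos [495.8 302.5 125.9]
```

View pics/p4_top.png

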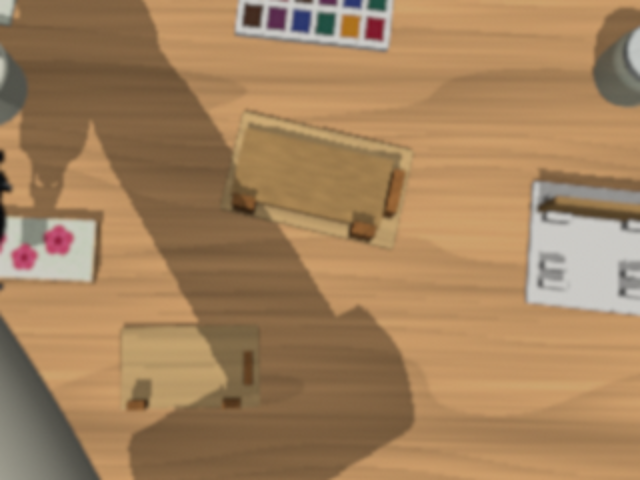

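The sheet sits square against both posts and the end stop, around (315,175), and covers the panel. Now for panel_b.

play_rows --targets '[{"linear": [0,0.1,-4],"delta_rot": [0,0,0],"grip": 0},{"linear": [0,0.1,-7],"delta_rot": [0,0,0],"grip": 0},{"linear": [0,0.1,-9.5],"delta_rot": [0,0,0],"grip": 0},{"linear": [0,0.1,-11],"delta_rot": [0,0,0],"grip": 0},{"linear": [0,0.1,-11.7],"delta_rot": [0,0,0],"grip": 0},{"linear": [0,0.1,-11.7],"delta_rot": [0,0,0],"grip": 0},{"linear": [0,0.1,-11.7],"delta_rot": [0,0,0],"grip": 40},{"linear": [0,0.1,-11.7],"delta_rot": [0,0,0],"grip": 90},{"linear": [0,0.1,-11.7],"delta_rot": [0,0,0],"grip": 110},{"linear": [0,0.1,-11.7],"delta_rot": [0,0,0],"grip": 110}]'

```text
time: 19.75
ee_pos: [0.4964, 0.3045, 0.0107]
tcp_rot: [179.9, -0.1, 88.4]
wrist_force: [-0.3, -1.0, 7.1]
opening: 0.0649
grasp_force: 45.8
```

play_rows --targets '[{"linear": [0,0,0],"delta_rot": [0,0,0],"grip": 110},{"linear": [0,0,0],"delta_rot": [0,0,0],"grip": 110},{"linear": [0,0,0.5],"delta_rot": [0,0,0],"grip": 110},{"linear": [0,0,1],"delta_rot": [0,0,0],"grip": 110},{"linear": [0,0,1],"delta_rot": [0,0,0],"grip": 110}]'

```text
time: 20.25
ee_pos: [0.4959, 0.3042, 0.0199]
tcp_rot: [179.9, -0.1, 88.4]
wrist_force: [-0.1, -1.0, -1.2]
opening: 0.0651
grasp_force: 44.9
```

Run:
```python
from g import go
from m import *
p=bot.camera("side"); cv2.imwrite("pics/p5.png",cv2.resize(p["color"][130:290,140:360,::-1],(800,580)))
W=cloud(p); [print(r) for r in comps(W,.42,.56,.2,.4,.028,.05)]
go(496,304,8.5,-1.8,0); print(bot.get_obs()['opening'])
```

```text
(891, array([496.4, 297.3]), array([ 90.6, 151.9]), 8.9, np.float64(40.1))
t 20.3 lin cm [ 0.03 -0.01 -1.09] rot [-0.001  0.001 -0.003] q [ 32.  10.  -7.  72.   0. 123.] rpy [180.   -0.   88.4] pos [495.7 304.1  19.4]
0.06489673000392739
```

View pics/p5.png

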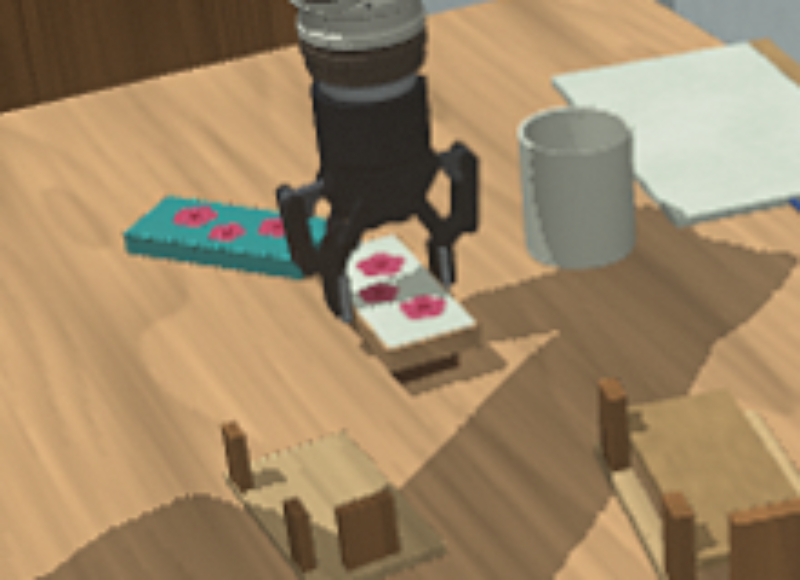

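play_rows --targets '[{"linear": [0,0,4],"delta_rot": [0,0,0],"grip": 110},{"linear": [0,0,8],"delta_rot": [0,0,0],"grip": 110},{"linear": [0,0,12],"delta_rot": [0,0,0],"grip": 110},{"linear": [0.5,-4,13],"delta_rot": [0,0,-0.05],"grip": 110},{"linear": [2,-8,13],"delta_rot": [0,0,-0.1],"grip": 110},{"linear": [3,-12,13],"delta_rot": [0,0,-0.15],"grip": 110},{"linear": [4,-16,13],"delta_rot": [0,0,-0.185],"grip": 110},{"linear": [5,-20,13],"delta_rot": [0,0,-0.185],"grip": 110},{"linear": [6,-24,13],"delta_rot": [0,0,-0.185],"grip": 110},{"linear": [7,-28,13],"delta_rot": [0,0,-0.185],"grip": 110}]'

```text
time: 21.3
ee_pos: [0.5656, 0.0223, 0.1488]
tcp_rot: [-180.0, -0.0, 77.8]
wrist_force: [0.7, -0.0, -0.4]
opening: 0.065
grasp_force: 45.8
```

```bash
python3 g.py 570.6 1.1 80 -12.3 0
```

```text
t 21.3 lin cm [ 0.5  -2.12 -6.88] rot [-0.     0.    -0.001] q [  2.   6.   2.  86.   0. 104.] rpy [-180.    -0.    77.8] pos [565.6  22.3 148.8]
```

play_rows --targets '[{"linear": [0.5,-2.1,0],"delta_rot": [0,0,0],"grip": 110},{"linear": [0.5,-2.1,-3],"delta_rot": [0,0,0],"grip": 110},{"linear": [0.5,-2.1,-5.5],"delta_rot": [0,0,0],"grip": 110},{"linear": [0.5,-2.1,-6],"delta_rot": [0,0,0],"grip": 110},{"linear": [0.5,-2.1,-6],"delta_rot": [0,0,0],"grip": 110},{"linear": [0.5,-2.1,-6],"delta_rot": [0,0,0],"grip": 110}]'

```text
time: 21.9
ee_pos: [0.571, 0.0032, 0.0902]
tcp_rot: [179.9, -0.0, 77.8]
wrist_force: [0.0, -0.7, -1.2]
opening: 0.0648
grasp_force: 45.8
```

Run:
```python
from g import go
from s import *
see('panel_b',70,115); see('sheet',25,60)
print("tcp cradle",(Rt@(bot.get_obs()['ee_pos'][:2]*1000-O)).round(1))
go(570.6,1.1,37,-12.3,0)
```

```text
top panel_b 0.67 353 c [ 10.1 -59.9] size [65.6 26.5] ang 2.0 zmed 108.2 slope [-0.003 -0.004] q [[-20.6, -73.2, 103.5], [42.8, -47.2, 112.4]]
side panel_b 0.74 1351 c [6.7 2.5] size [154.6  72.2] ang 89.9 zmed 110.5 slope [-0.019 -0.046] q [[-23.3, -67.3, 93.7], [42.3, 77.6, 113.3]]
side sheet 0.98 757 c [7.7 0.6] size [ 74.3 164.5] ang 0.8 zmed 38.5 slope [-0.009 -0.005] q [[-29.0, -75.1, 30.1], [44.4, 80.3, 41.5]]
tcp cradle [10.4  1.1]
t 22.3 lin cm [-0.01 -0.2  -5.23] rot [-0.     0.001 -0.001] q [  0.   7.  -3.  80.   0. 103.] rpy [180.   -0.   77.8] pos [570.7   3.1  89.3]
```

play_rows --targets '[{"linear": [0.05,0,-1.5],"delta_rot": [0,0,0],"grip": 110},{"linear": [0.05,0,-2.8],"delta_rot": [0,0,0],"grip": 110},{"linear": [0.05,0,-3.8],"delta_rot": [0,0,0],"grip": 110},{"linear": [0.05,0,-4.5],"delta_rot": [0,0,0],"grip": 110},{"linear": [0.05,0,-4.9],"delta_rot": [0,0,0],"grip": 110},{"linear": [0.05,0,-4.9],"delta_rot": [0,0,0],"grip": 110}]'

```text
time: 22.9
ee_pos: [0.5707, 0.003, 0.0392]
tcp_rot: [-180.0, -0.0, 77.8]
wrist_force: [0.1, 0.4, -0.9]
opening: 0.0647
grasp_force: 45.8
```

play_rows --targets '[{"linear": [0,0,-0.1],"delta_rot": [0,0,0],"grip": 110},{"linear": [0,0,-0.2],"delta_rot": [0,0,0],"grip": 110},{"linear": [0,0,-0.2],"delta_rot": [0,0,0],"grip": 110}]'

```text
time: 23.2
ee_pos: [0.5712, 0.003, 0.0382]
tcp_rot: [180.0, -0.0, 77.8]
wrist_force: [-1.6, 0.4, -0.8]
opening: 0.0647
grasp_force: 45.8
```

Run:
```python
from g import go
from s import *
see('panel_b',45,70)
print("tcp cradle",(Rt@(bot.get_obs()['ee_pos'][:2]*1000-O)).round(1))
go(570.6,1.1,37,-12.3,0)
```

```text
top panel_b 0.66 373 c [ 12.5 -65.2] size [68.9 28.9] ang 13.3 zmed 55.8 slope [-0.001 -0.01 ] q [[-20.7, -73.9, 49.3], [45.3, -45.1, 62.7]]
side panel_b 0.93 1097 c [12.5  5.8] size [159.1  74.1] ang 89.7 zmed 58.6 slope [-0.027 -0.003] q [[-23.4, -67.1, 47.1], [42.1, 79.8, 66.0]]
tcp cradle [9.9 1. ]
t 23.4 lin cm [-0.05 -0.19 -0.11] rot [-0.     0.    -0.001] q [  0.   9.  -7.  74.   0. 103.] rpy [180.   -0.   77.8] pos [571.1   3.   38.1]
```

play_rows --targets '[{"linear": [0,0,-0.1],"delta_rot": [0,0,0],"grip": 110},{"linear": [0,0,-0.1],"delta_rot": [0,0,0],"grip": 110},{"linear": [0,0,-0.1],"delta_rot": [0,0,0],"grip": 110}]'

```text
time: 23.7
ee_pos: [0.571, 0.003, 0.0369]
tcp_rot: [180.0, -0.0, 77.8]
wrist_force: [-0.7, -0.3, -0.9]
opening: 0.0651
grasp_force: 45.8
```

play_rows --targets '[{"linear": [0,0,-0.05],"delta_rot": [0,0,0],"grip": 110},{"linear": [0,0,-0.05],"delta_rot": [0,0,0],"grip": 110},{"linear": [0,0,-0.05],"delta_rot": [0,0,0],"grip": 110}]'

```text
time: 24.0
ee_pos: [0.5711, 0.0029, 0.0367]
tcp_rot: [180.0, -0.0, 77.8]
wrist_force: [-2.1, -0.5, 2.2]
opening: 0.0648
grasp_force: 46.3
```

play_rows --targets '[{"linear": [-0.05,-0.06,0],"delta_rot": [0,0,0],"grip": 110},{"linear": [-0.09,-0.12,0],"delta_rot": [0,0,0],"grip": 110},{"linear": [-0.12,-0.18,0],"delta_rot": [0,0,0],"grip": 110},{"linear": [-0.12,-0.18,0],"delta_rot": [0,0,0],"grip": 110}]'

```text
time: 24.4
ee_pos: [0.5701, 0.0012, 0.0367]
tcp_rot: [180.0, -0.0, 77.8]
wrist_force: [0.3, 1.3, 3.3]
opening: 0.0649
grasp_force: 46.3
```

play_rows --targets '[{"linear": [0,0,0],"delta_rot": [0,0,0],"grip": 70},{"linear": [0,0,0],"delta_rot": [0,0,0],"grip": 40},{"linear": [0,0,0],"delta_rot": [0,0,0],"grip": 10},{"linear": [0,0,0],"delta_rot": [0,0,0],"grip": 0},{"linear": [0,0,0],"delta_rot": [0,0,0],"grip": 0},{"linear": [0,0,1],"delta_rot": [0,0,0],"grip": 0},{"linear": [0,0,3],"delta_rot": [0,0,0],"grip": 0},{"linear": [0,0,7],"delta_rot": [0,0,0],"grip": 0},{"linear": [0,0,12],"delta_rot": [0,0,0],"grip": 0},{"linear": [-5,5,16],"delta_rot": [0,0,0],"grip": 0}]'

```text
time: 25.4
ee_pos: [0.5415, 0.0304, 0.1854]
tcp_rot: [179.7, -0.1, 77.6]
wrist_force: [-0.3, 0.8, 0.6]
opening: 0.0853
grasp_force: 0.0
```

play_rows --targets '[{"linear": [-5,5,0],"delta_rot": [0,0,0],"grip": 0},{"linear": [-5,10,0],"delta_rot": [0,0,0],"grip": 0},{"linear": [-5,15,0],"delta_rot": [0,0,0],"grip": 0},{"linear": [-5,20,0],"delta_rot": [0,0,0],"grip": 0},{"linear": [-5,20,0],"delta_rot": [0,0,0],"grip": 0},{"linear": [-5,20,0],"delta_rot": [0,0,0],"grip": 0}]'

```text
time: 26.0
ee_pos: [0.4887, 0.2339, 0.1814]
tcp_rot: [180.0, -0.0, 77.9]
wrist_force: [0.7, -0.5, -0.3]
opening: 0.0852
grasp_force: 0.0
```

Run:
```python
from s import *
see('panel_b',45,70,'p6'); see('sheet',25,50)
for c in("top",):
    W=cloud(bot.camera(c)).reshape(-1,3)*1000; W=W[np.isfinite(W[:,0])]
    C=np.c_[(W[:,:2]-O)@Rt.T,W[:,2]]; C=C[(abs(C[:,0]-5)<70)&(abs(C[:,1])<110)]
    for n,a,b in(("pb",50,60),("sheet+",31,60)):
        m=C[(C[:,2]>a)&(C[:,2]<b)&(C[:,0]<44)&(C[:,1]<79)]; r=cv2.minAreaRect(m[:,:2].astype(np.float32)); print(c,n,r)
```

```text
top panel_b 0.77 2287 c [10.2  2.4] size [ 67.9 150.3] ang 1.4 zmed 54.5 slope [-0.003 -0.003] q [[-21.9, -70.6, 49.5], [43.0, 75.5, 59.3]]
side panel_b 0.61 1291 c [14.6  6.4] size [ 76.2 156.7] ang 0.1 zmed 56.9 slope [-0.02   0.006] q [[-22.6, -69.5, 46.9], [47.2, 80.7, 66.9]]
top sheet 0.85 80 c [-18.5 -43.3] size [ 53.5 116.8] ang 33.9 zmed 36.1 slope [0.029 0.006] q [[-28.6, -80.3, 31.7], [34.5, 18.5, 40.5]]
top pb ((10.104658126831055, 2.838623046875), (66.62761688232422, 150.01583862304688), 0.10205482691526413)
top sheet+ ((7.0487060546875, -1.09619140625), (74.01669311523438, 159.61570739746094), 0.2397034466266632)
```

View pics/p6_top.png

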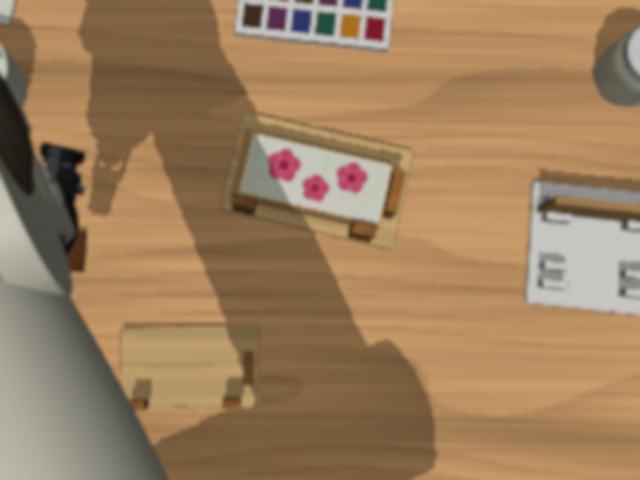

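Panel_b lies square on the sheet at about cradle (10–11, 3–4) mm, and the sheet is home. Both are well inside tolerance, and the arm is clear.

```bash
python3 -c "
from workcell import bot
print(bot.job_done())"
```

```text
the job is handed in; nothing more can be done
None
```

The job is handed in: by the last camera check, the separator lies flat on the lower panel, home in its corner, with panel_b painted face up and square on it about 1–2 mm from the stops, and the arm is clear; no verdict came back.

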